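# Seat a terminal housing in the corner of a press nest and hold it there

### The arm

A 6-joint arm with a two-finger parallel gripper is mounted at the origin on the work surface. World frame = base frame: x ahead of the robot, y to its left, z up, the work surface at z = 0. Lengths are in m, angles in rad, forces in N, time in s.
With the tool pointing down it reaches from about 0.35 to 0.925 m from the base axis. Payload 6.4 kg.
Tool frame: the origin (TCP) lies midway between the tips of the shut fingers; the grasp point (between the pads) lies 19 mm behind it (bot.grip_depth is the distance from the TCP to the grasp point, in m); z points along the fingers, y is the direction in which the jaws open and shut (so a half turn about z gives the same grasp; the last joint's range is limited). The gripper opens to 94 mm and grips with 3 to 60 N. Pads are 16 mm wide; open, the fingers measure 119 mm over their backs; the gripper's body (75 mm by 177 mm) begins 78 mm behind the grasp point.
Start: joints at [1.14, 0.245, 1.558, -0, 1.339, -0.174], TCP at [0.165, 0.629, 0.205] pointing down, gripper open.
Joint ranges: [-3.13, 3.13], [-1.02, 2.26], [0.13, 2.54], [-0.95, 4.09], [0.21, 2.88], [-2.74, 2.74]. Speed limits (rad/s): [2.57, 2.57, 3.14, 3.14, 3.14, 3.14].

### API

Orientations are given as a unit quaternion [x, y, z, w].
In Python, from rig import bot gives the robot as it stands. The module is installed in compiled form; this text tells all that it offers.
- The arm moves only by the tool arm_command, never from a script. Its argument "series" is one flat list of numbers, 5 for each row, row after row: the opening, from 0 (shut) to 1 (fully open), then the shift along the tool's x, y, z in mm, then the turn about the tool's z in degrees. In form: [grip, dx, dy, dz, yaw, grip, dx, dy, dz, yaw, ...]. A call has 1 to 5 rows; each row shifts and turns the pose as measured when the row begins, along the tool's axes as they then stand; what a row does not reach is not made up. A row lasts 1/8 s, in which the tool goes at most 62.5 mm and 10.7 degrees, less where a joint would pass 70% of its speed; a pose out of reach is approached as far as the arm can. A call is refused whole if a number of a shift passes 62.5 or a number of a turn 10.7, either way. A call with a gripper value outside its range is refused whole. The fingers move at their own pace and stop on an object; "grip_force" is the grip in N (left out, the last holds). Time passes only in rows, so rows that do not move let the fingers close. It gives the time, the measured TCP pose, the force and the opening at its end, in the units of the state.
- bot.get_state(): the state, without advancing time (a new reading comes with each control period).
- bot.grab_frame(name): name is "side" or "top" or "wrist"; returns (picture, depth): 400x640x3 uint8, blue, green, red; 400x640 float32, m along the optical axis (not along the pixel's ray), 0 where there is no reading.
- bot.camera_info(name): a dict with "fov_y" (degrees; the focal length in pixels is half the picture's height over the tangent of half this angle, whatever the lens; pixels are square), "cx", "cy" (the principal point, pixels), "k1" (the pictures are not rectified: a ray, as slopes to the right and down, at radius r is drawn at 1 + k1 r^2 times it, then the intrinsics apply), "R" (3x3) and "t" (3): a world point X has camera coordinates R X + t. Camera axes: x right, y down, z forward; pixel columns grow to the right and rows downward; lengths in m; the calibration is good to about 2 mm. A picture is of the moment at which its call begins: read the wrist's pose just before it. camera_info takes no time and is no camera call; for the wrist camera it gives the pose at the moment of the call.
- bot.hand_in(): hands the job in, once; it reports no verdict.
The state is a dict: "clock": time; "joint_positions": joint angles; "joint_vel": joint speeds; "tau": joint torques, N m; "ee_pos": TCP position; "orientation": TCP orientation; "contact_force": force on the tool from outside, world axes, zero at the start; "wrist_torque": the same for the moment, N m; "finger_gap": finger opening in m.
Only numpy, scipy, OpenCV 4.12 (cv2) and the standard library are available. Lean on these libraries where they do the work, as an engineer would, in place of code of your own. Each camera call takes 0.05 s, during which the arm holds its last target. There are 200 camera calls.

### The job

Take the aluminium terminal housing out of the blue tray and seat it flat in the steel press nest, with its two brass pins pointing up at the end-stop side. Push it snugly into the corner, its long side flush against the side stop and its end flush against the end stop at the same time, with a gentle steady push and without ramming the stops. Finish while still holding it pressed against both stops, do not let go; leave the other things on the bench where they are.

Things in the scene. Friction and masses are not known exactly. Their poses are not given: they have to be found in the camera images.
- housing: the terminal housing, a loose aluminium block 70 mm long (its x), 40 mm wide (its y) and 45 mm high (z), 0.2 to 0.45 kg, upright in the blue tray. Two brass pins, 8 mm thick and 10 mm high, stand on its top at x = +24 mm, y = +10 and -10 mm; a dark round spot marks the other end of the top. Origin: centre of its underside.
- housing_pins (a point): the point on the housing's top face midway between its two pins, 24 mm from its origin along its +x and 45 mm above its underside.
- nest: the press nest, a fixed plate of dark ground, oiled steel (slippery, friction about 0.2) 200 (x) by 150 (y) by 12 mm thick, with two bright oiled steel stop bars at right angles on top. Origin: centre of its underside. The stops enclose the corner towards its +x and +y. Seated, the housing has its origin at x = 25, y = 25, z = 12 mm in this frame, its x along the nest's x. Its yaw starts between -52 and +6 degrees.
- side_stop: the longer stop bar, 105 mm along the nest's x, 14 mm thick, 14 mm high above the plate, rigid. Origin: middle of the foot of its working face, at x = -5, y = 45, z = 12 mm in the nest's frame; the face looks to the nest's -y and takes the housing's long side (its +y side).
- end_stop: the shorter stop bar, 70 mm along the nest's y, 14 mm thick, 14 mm high above the plate, rigid. Origin: middle of the foot of its working face, at x = 60, y = -5, z = 12 mm in the nest's frame; the face looks to the nest's -x and takes the housing's pin end (its +x end).
- tray: shallow blue plastic tray, fixed to the bench, 240 mm (x) by 200 mm (y), 22 mm high, walls and floor 4 mm thick; the housing stands on its floor. Origin: centre of its underside.
- jar: bystander: clear jar with white lid, 60 mm across, 85 mm high, beyond the work. Origin: centre of its underside.
- bush: bystander: loose brass bush 32 mm across, 28 mm high, standing between the tray and the nest. Origin: centre of its underside.
- driver: bystander: screwdriver lying on the bench to the robot's right, about 200 mm long. Origin: under its middle.
- tape: bystander: yellow roll of tape 90 mm across, 25 mm high, lying flat on the bench to the robot's left. Origin: centre of its underside.
Mind the look-alikes: they are no part of the job. Of the things shaped like the housing, the aluminium one is meant.

How it is judged:
By the outcome, as a careful person would: the job done as asked, in the order asked, and still so for the second after the job is handed in, while the arm keeps its last pose, push and grip.
It also fails if it takes over 51 s, if anything falls off the work surface, if the arm or the gripper's body presses on something with over 40 N, if the wrist force passes 120 N, or if a joint passes its speed limit or range.

## Working session

There is one attempt and no reset: what is moved stays moved. The work goes in short steps, Python scripts to look and compute and a tool call to move; the robot and the scene stay as the last step left them, time stands still between calls to the robot, and variables do not carry over. Pictures are saved under pics/ and viewed, about 8 in all and at most 12, crops included, and the job is handed in when it is done.

Besides the shell and the picture viewer there is one more tool, called after ">>>" as name(argument=value, ...), one argument or row to a line, values as JSON. arm_command: Moves the arm, as the interface text tells. Its arguments: {"type":"object","properties":{"series":{"type":"array"},"grip_force":{"type":"number"}},"required":["series"]}

```bash
mkdir -p pics; cat > h.py <<'E'
import numpy as np, cv2
from rig import bot
def K(i):
    f=200/np.tan(np.radians(i["fov_y"])/2); return f
def ray(i,u,v):
    f=K(i); d=np.array([(u-i["cx"])/f,(v-i["cy"])/f]); s=d.copy()
    for _ in range(20): s=d/(1+i["k1"]*(s@s))
    return np.array([s[0],s[1],1.])
def w(i,u,v,z=None,D=None):
    "pixel -> world, on plane z or with the depth picture"
    R=np.array(i["R"]);t=np.array(i["t"]);o=-R.T@t;d=R.T@ray(i,u,v)
    k=(z-o[2])/d[2] if z is not None else D[int(round(v)),int(round(u))]
    return o+k*d
def px(i,X):
    c=np.array(i["R"])@X+np.array(i["t"]);s=c[:2]/c[2];s=s*(1+i["k1"]*(s@s));f=K(i)
    return s[0]*f+i["cx"],s[1]*f+i["cy"]
def grab(n):
    i=bot.camera_info(n);p,D=bot.grab_frame(n);return i,p,D
E
python3 - <<'E'
from h import *
import pickle
for n in("top","side"):
    i,p,D=grab(n);pickle.dump((i,p,D),open(n+".pkl","wb"))
    cv2.imwrite(f"pics/{n}0.png",p);print(n,i)
print(bot.get_state())
E
```

```text
top {'fov_y': 52.9811078267558, 'cx': 319.149512044807, 'cy': 196.77570855829177, 'k1': -0.025729588511254994, 'R': array([[-7.91883991e-04, -9.99967429e-01,  8.03199107e-03],
       [-9.81580565e-01, -7.57215874e-04, -1.91047168e-01],
       [ 1.91047027e-01, -8.03533353e-03, -9.81547995e-01]]), 't': array([0.02823423, 0.63850091, 1.20969669])}
side {'fov_y': 52.0041707168959, 'cx': 325.8724970270201, 'cy': 197.35360148655934, 'k1': -0.09802006471530818, 'R': array([[ 0.9272182 , -0.37437723, -0.01039689],
       [-0.21509706, -0.50959381, -0.83309508],
       [ 0.30659363,  0.77469726, -0.5530321 ]]), 't': array([-0.56437311,  0.21162276,  0.96933009])}
{'clock': 0.1, 'joint_positions': array([ 1.13987755e+00,  2.45733097e-01,  1.55889146e+00, -3.02646809e-05,
        1.33870932e+00, -1.74084087e-01]), 'joint_vel': array([ 1.08078468e-03, -1.35765247e-03, -4.22221628e-03, -3.32064634e-05,
       -1.83756261e-04, -1.66649388e-03]), 'tau': array([-1.08053886e-03, -4.16915846e+01, -3.15524697e+01,  6.85795583e-02,
        3.10327811e-02, -8.48691843e-05]), 'ee_pos': array([0.16487337, 0.62817611, 0.20446303]), 'orientation': array([ 1.28061168e-01,  9.91765889e-01, -8.35471478e-04, -2.45309328e-04]), 'contact_force': array([0.18481308, 0.17240846, 0.13634014]), 'wrist_torque': array([-0.00900761,  0.02095155, -0.00680701]), 'finger_gap': 0.09367775106825292}
```

View pics/top0.png

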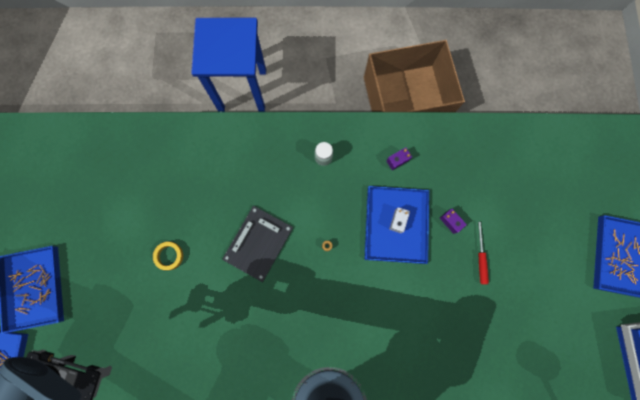

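The housing is the bright block in the blue tray at (400,220). The two look-alikes are purple blocks at (400,158) and (454,220), both outside the tray. The nest is at (258,243), the bush at (327,245) and the jar at (323,152). I'll enlarge the housing and the nest to confirm.

```bash
python3 - <<'E'
import pickle,cv2,numpy as np
i,p,D=pickle.load(open("top.pkl","rb"))
a=cv2.resize(p[195:285,215:305],None,fx=6,fy=6,interpolation=cv2.INTER_CUBIC)[:, :400+140]
b=cv2.resize(p[200:245,380:425],None,fx=12,fy=12,interpolation=cv2.INTER_CUBIC)
c=np.hstack([a,b]);c=cv2.resize(c,(800,400)) # scale .7407
cv2.imwrite("pics/crop1.png",c)
E
```

```text
(no output)
```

View pics/crop1.png

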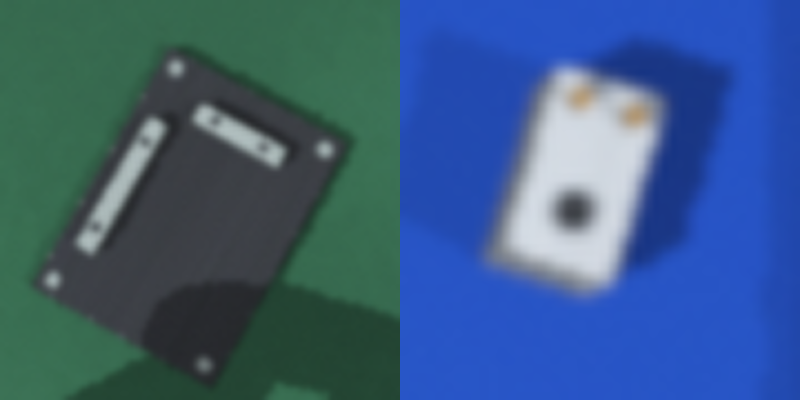

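Crop: the tray block is bare aluminium, with brass pins at crop (581,97) and (634,114) and a dark spot at (573,210), so it is the right one. The side stop (long) is on the left of the nest and the end stop (short) at the top. The nest corners are at about (175,47), (352,140), (212,385) and (32,283).

```bash
python3 - <<'E'
import pickle
from h import *
i,p,D=pickle.load(open("top.pkl","rb"))
L=lambda x,y:(215+x/4.444-.5,195+y/4.444-.5)
Rr=lambda x,y:(380+(x-400)/8.889-.5,200+y/8.889-.5)
pm=(w(i,*Rr(581,97),z=.059)+w(i,*Rr(634,114),z=.059))/2
s=w(i,*Rr(573,210),z=.049)
d=(pm-s)[:2];yaw=np.arctan2(d[1],d[0]);print("pins",pm,"spot",s,np.linalg.norm(d),"yaw",np.degrees(yaw))
print("origin",pm[:2]-.024*d/np.linalg.norm(d))
c=[w(i,*L(*q),z=.012)[:2] for q in[(175,47),(352,140),(212,385),(32,283)]]
print(c,[np.linalg.norm(c[k]-c[k-1]) for k in range(4)])
e=(c[0]-c[3]+c[1]-c[2]);y=np.arctan2(e[1],e[0]);C=np.mean(c,axis=0);print("nest",C,np.degrees(y))
R=np.array([[np.cos(y),-np.sin(y)],[np.sin(y),np.cos(y)]]);print("seat",C+R@[.025,.025])
for n,u,v,z in[("bush",327,244,.028),("jar",323,150,.085)]:print(n,w(i,u,v,z=z))
st=bot.get_state();from scipy.spatial.transform import Rotation as Ro
print(Ro.from_quat(st["orientation"]).as_matrix().round(3))
# tray depth-check
print([w(i,u,v,D=D).round(3) for u,v in[(402,225),(380,200),(258,250)]])
E
```

```text
pins [ 0.59219721 -0.23627384  0.059     ] spot [ 0.55609517 -0.22461774  0.049     ] 0.03793708229504461 yaw -17.89346889051432
origin [ 0.56935811 -0.22889988]
[array([0.62024313, 0.24178942]), array([0.55140491, 0.1104845 ]), array([0.37597112, 0.20827772]), array([0.44780824, 0.33965367])] [np.float64(0.19827052407282306), np.float64(0.14825545593679934), np.float64(0.20084951717489172), np.float64(0.14973380413335718)]
nest [0.49885685 0.22505133] -29.35541793373659
seat [0.53290238 0.23458557]
bush [0.49197891 0.00309527 0.028     ]
jar [0.78552517 0.01604596 0.085     ]
[[-0.967  0.254 -0.001]
 [ 0.254  0.967 -0.002]
 [ 0.    -0.002 -1.   ]]
[array([ 0.55 , -0.235,  0.047]), array([ 0.64 , -0.175, -0.001]), array([0.474, 0.225, 0.008])]
```

>>> arm_command(
  series=[1, -39, -46, 0, 0, 1, -39, -46, 0, 0, 1, -39, -46, 0, 0, 1, -39, -46, 0, 0, 1, -39, -46, 0, 0],
)

```text
clock: 0.72
ee_pos: [0.2964, 0.3504, 0.2019]
orientation: [0.124, 0.992, -0.003, -0.001]
contact_force: [0.6, 0.2, 0.5]
finger_gap: 0.0938
```

>>> arm_command(
  series=[1, -39, -46, 0, 0, 1, -39, -46, 0, 0, 1, -39, -46, 0, 0, 1, -39, -46, 0, 0, 1, -39, -46, 0, 0],
)

```text
clock: 1.35
ee_pos: [0.4301, 0.0701, 0.2022]
orientation: [0.124, 0.992, -0.002, 0.0]
contact_force: [0.4, -0.4, -0.3]
finger_gap: 0.0942
```

>>> arm_command(
  series=[1, -39, -46, 0, 0, 1, -39, -46, 0, 0, 1, -39, -46, 0, 0, 1, -39, -46, 0, 0, 1, -39, -46, 0, 0],
)

```text
clock: 1.98
ee_pos: [0.5642, -0.2109, 0.2019]
orientation: [0.125, 0.992, -0.001, -0.0]
contact_force: [0.5, 0.9, 0.4]
finger_gap: 0.0936
```

>>> arm_command(
  series=[1, -10, -16, 0, 3, 1, 0, 0, 0, 0],
)

```text
clock: 2.22
ee_pos: [0.5698, -0.232, 0.2004]
orientation: [0.154, 0.988, -0.001, -0.001]
contact_force: [0.2, 0.3, 0.1]
finger_gap: 0.0942
```

```bash
python3 - <<'E'
from h import *
import pickle
i,p,D=grab("wrist");s=bot.get_state();pickle.dump((i,p,D,s),open("w1.pkl","wb"));cv2.imwrite("pics/w1.png",p);print(s["ee_pos"],s["joint_positions"],i)
E
```

```text
[ 0.56962629 -0.23118291  0.20033755] [-0.56846366  0.1701508   1.65439112 -0.00285058  1.31904484 -1.83009387] {'fov_y': 59.96609590755053, 'cx': 322.02673641677524, 'cy': 198.7885259829551, 'k1': -0.024450786477792502, 'R': array([[ 0.30433826,  0.9525605 , -0.00259213],
       [ 0.92654893, -0.29539389,  0.23291527],
       [ 0.22110019, -0.07328677, -0.97249358]]), 't': array([ 0.04907566, -0.61912369,  0.24269326])}
```

View pics/w1.png

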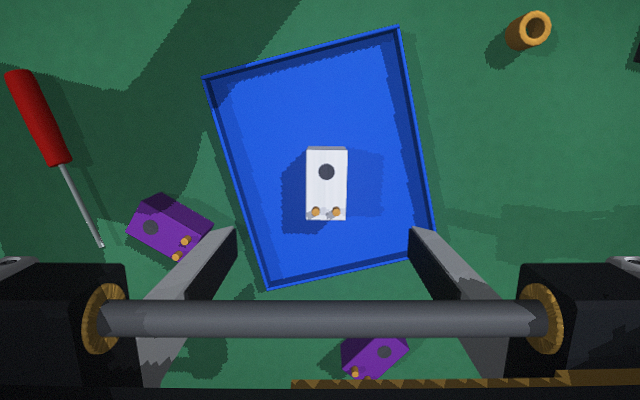

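The wrist view shows the housing's top face upright in the picture: corners at about (307,149), (347,149), (347,220) and (306,220), the spot at (326,172) and the pins at (315,211) and (335,211). The fingers straddle it clear of everything.

```bash
python3 - <<'E'
import pickle
from h import *
from scipy.spatial.transform import Rotation as Ro
i,p,D,s=pickle.load(open("w1.pkl","rb"))
q=[(307,150),(347,149.5),(347,220),(306,220)]
c=[w(i,*k,z=.049) for k in q];C=np.mean(c,axis=0)
print([np.linalg.norm(c[k]-c[k-1]) for k in range(4)])
e=c[3]-c[0]+c[2]-c[1];print("C",C,"yaw",np.degrees(np.arctan2(e[1],e[0])))
m=((p.min(2)>150)&(np.indices(p.shape[:2])[1]>290)&(np.indices(p.shape[:2])[1]<365)&(np.indices(p.shape[:2])[0]<232)&(np.indices(p.shape[:2])[0]>130)).astype(np.uint8)
r=cv2.minAreaRect(cv2.findNonZero(m));print(r);b=cv2.boxPoints(r);print(b)
print(w(i,*r[0],z=.049), D[190,330], w(i,330,190,D=D))
R=Ro.from_quat(s["orientation"]).as_matrix();print("tool x ang",np.degrees(np.arctan2(R[1,0],R[0,0])))
d=C-s["ee_pos"];print("C in tool",R.T@d*1000)
E
```

```text
[np.float64(0.06951731754177173), np.float64(0.03804814761456233), np.float64(0.06996223220998951), np.float64(0.0409035373042173)]
C [ 0.56930145 -0.22845376  0.049     ] yaw -17.936169308474117
((326.5, 184.0), (70.0, 41.0), 90.0)
[[306. 149.]
 [347. 149.]
 [347. 219.]
 [306. 219.]]
[ 0.56761466 -0.22816728  0.049     ] 0.3374672 [ 0.57410212 -0.22665706  0.05015058]
tool x ang 162.32676573092346
C in tool [  0.73913692   2.82794353 151.33427781]
```

>>> arm_command(
  series=[1, 1, 3, 55, 0, 1, 0, 0, 55, 0, 1, 0, 0, 40, 0, 1, 0, 0, 20, 0, 1, 0, 0, 5, 0],
  grip_force=35,
)

```text
clock: 2.9
ee_pos: [0.5698, -0.2205, 0.0249]
orientation: [0.149, 0.989, -0.001, 0.001]
contact_force: [0.7, -0.4, -0.6]
finger_gap: 0.0938
```

>>> arm_command(
  series=[1, -2, -8, 2, 0.8, 1, 0, 0, 1, 0],
)

```text
clock: 3.15
ee_pos: [0.5712, -0.2298, 0.0247]
orientation: [0.156, 0.988, -0.002, 0.003]
contact_force: [0.7, 0.2, -1.2]
finger_gap: 0.0939
```

>>> arm_command(
  series=[1, 1, 1, 3, 0, 0, 0, 0, 0, 0, 0, 0, 0, 0, 0, 0, 0, 0, 0, 0, 0, 0, 0, 0, 0],
  grip_force=35,
)

```text
clock: 3.78
ee_pos: [0.572, -0.2297, 0.0241]
orientation: [0.156, 0.988, -0.003, 0.005]
contact_force: [-0.1, -0.6, 0.4]
finger_gap: 0.0577
```

>>> arm_command(
  series=[0, 0, 0, 0, 0, 0, 0, 0, 0, 0, 0, 0, 0, 0, 0, 0, 0, 0, 0, 0],
)

```text
clock: 4.28
ee_pos: [0.572, -0.2296, 0.024]
orientation: [0.156, 0.988, -0.003, 0.005]
contact_force: [0.3, 0.4, 0.6]
finger_gap: 0.0396
```

>>> arm_command(
  series=[0, 0, 0, -15, 0, 0, 0, 0, -40, 0, 0, 0, 0, -50, 0, 0, 12, 26, -10, 0, 0, 24, 50, 0, 0],
)

```text
clock: 4.9
ee_pos: [0.5594, -0.1459, 0.144]
orientation: [0.158, 0.987, -0.003, 0.005]
contact_force: [0.2, 1.6, -2.8]
finger_gap: 0.0399
```

>>> arm_command(
  series=[0, 24, 50, 0, 0, 0, 24, 50, 0, 0, 0, 24, 50, 0, 0, 0, 24, 50, 0, 0, 0, 24, 50, 0, 0],
)

```text
clock: 5.52
ee_pos: [0.5218, 0.1369, 0.146]
orientation: [0.16, 0.987, -0.003, 0.007]
contact_force: [-0.1, 0.5, -3.2]
finger_gap: 0.0398
```

>>> arm_command(
  series=[0, 18, 45, 0, 0, 0, 14, 36, 0, 0, 0, 0, 0, 0, 5.5, 0, 0, 0, 0, 5.5, 0, 0, 0, 0, 0],
)

```text
clock: 6.15
ee_pos: [0.5139, 0.2311, 0.1481]
orientation: [0.252, 0.968, -0.002, 0.008]
contact_force: [-0.2, -0.5, -2.8]
finger_gap: 0.0401
```

```bash
python3 - <<'E'
from h import *
import pickle
from scipy.spatial.transform import Rotation as Ro
i,p,D=grab("wrist");s=bot.get_state();pickle.dump((i,p,D,s),open("w2.pkl","wb"));cv2.imwrite("pics/w2.png",p)
R=Ro.from_quat(s["orientation"]).as_matrix();print(s["ee_pos"],R.round(4),"x ang",np.degrees(np.arctan2(R[1,0],R[0,0])))
E
```

```text
[0.51397033 0.231043   0.14812352] [[-0.8728  0.4879  0.0153]
 [ 0.4878  0.8729 -0.0072]
 [-0.0168  0.0012 -0.9999]] x ang 150.79642540738283
```

View pics/w2.png

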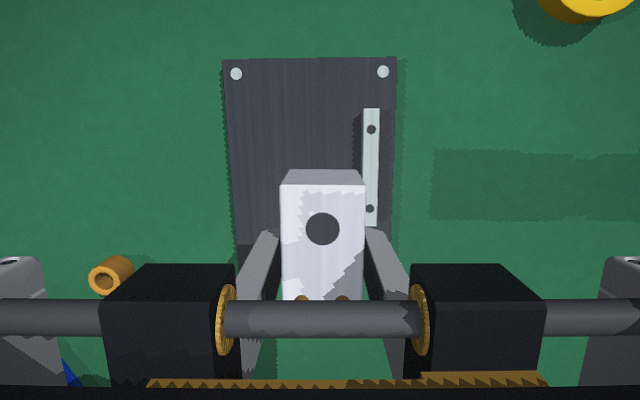

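The wrist view shows the housing held at its pin end towards the gripper, spot at (323,229), far top edge (281,184)–(364,184). The nest below has its far edge at (222,60)–(397,57), and the side stop's working top edge runs from (363,108) downwards.

```bash
python3 - <<'E'
import pickle
from h import *
from scipy.spatial.transform import Rotation as Ro
i,p,D,s=pickle.load(open("w2.pkl","rb"))
R=Ro.from_quat(s["orientation"]).as_matrix()
o=s["ee_pos"]
for n,q in dict(spot=(323,229),l=(281,184.5),r=(364,184.5)).items():
    X=w(i,*q,z=o[2]+.025);print(n,X.round(4),"tool",(R.T@(X-o)*1e3).round(1), w(i,*q,D=D)[2].round(3) )
a,b=w(i,222,60,z=.012),w(i,397,57,z=.012);print("far corners",a,b,np.linalg.norm(a-b),"nest y ang",np.degrees(np.arctan2(*(b-a)[1::-1])))
f=w(i,363,108,z=.026);g=w(i,365,170,z=.026);print("stop face",f,g,np.degrees(np.arctan2(*(f-g)[1::-1])))
h=w(i,379,108,z=.026);print("bar thickness",np.linalg.norm(h-f))
yaw=np.radians(-29.3);ex=np.array([np.cos(yaw),np.sin(yaw)]);ey=np.array([-ex[1],ex[0]])
for n,P,off in[("farL",a,(-.1,-.075)),("farR",b,(-.1,.075)),("stopend",f,(-.0575,.045))]:
    print(n,"-> seat",(P[:2]+ex*(.025-off[0])+ey*(.025-off[1])).round(4))
c=cv2.resize(p[45:240,210:410],None,fx=3,fy=3,interpolation=cv2.INTER_CUBIC);cv2.imwrite("pics/w2c.png",c)
E
```

```text
spot [0.4992 0.2387 0.1731] tool [ 16.2  -0.5 -25.3] 0.174
l [0.4713 0.2324 0.1731] tool [ 37.5 -19.6 -25.7] 0.172
r [0.4897 0.2653 0.1731] tool [ 37.5  18.  -25.6] 0.172
far corners [0.37422142 0.21022221 0.012     ] [0.44502521 0.34173085 0.012     ] 0.14935761688635635 nest y ang 61.70213367143504
stop face [0.46760682 0.29538822 0.026     ] [0.51527571 0.27251168 0.026     ] 154.36341683405837
bar thickness 0.013471736466700926
farL -> seat [0.5322 0.2363]
farR -> seat [0.5296 0.237 ]
stopend -> seat [0.5298 0.2376]
```

View pics/w2c.png

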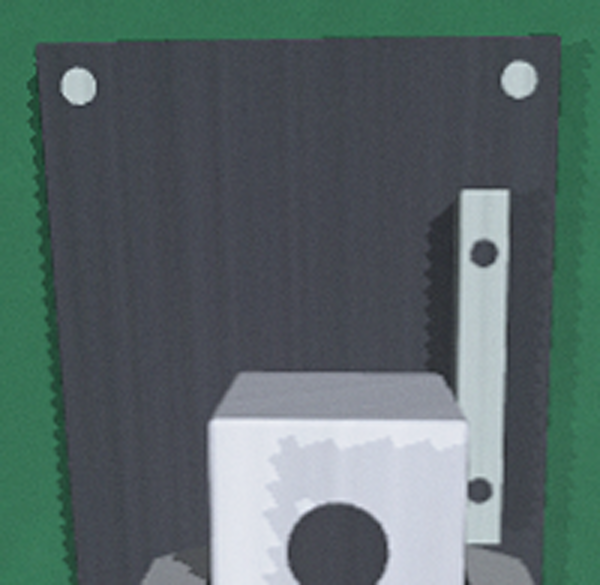

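```bash
python3 - <<'E'
import pickle
from h import *
i,p,D,s=pickle.load(open("w2.pkl","rb"))
def an(a,b,z): 
    A,B=w(i,*a,z=z),w(i,*b,z=z);d=B-A;return np.degrees(np.arctan2(d[1],d[0])).round(2),A.round(4),B.round(4)
print(an((363.3,107.7),(362,173),.026));print(an((379.7,107.7),(376.7,226.7),.026));print(an((222.3,60),(235.7,240),.012));print(an((222.3,60),(396.7,57.3),.012)[0]-90)
print(an((281,184.5),(281,290),.173),an((364,184.5),(364.5,290),.173))
f=200/np.tan(np.radians(52.98/2))
E
```

```text
(np.float64(-28.7), array([0.4675, 0.2957, 0.026 ]), array([0.5164, 0.269 , 0.026 ]))
(np.float64(-28.32), array([0.4742, 0.3078, 0.026 ]), array([0.5672, 0.2577, 0.026 ]))
(np.float64(-28.68), array([0.3743, 0.2104, 0.012 ]), array([0.5181, 0.1318, 0.012 ]))
-28.39
(np.float64(-30.93), array([0.4713, 0.2324, 0.173 ]), array([0.5169, 0.2051, 0.173 ])) (np.float64(-27.14), array([0.4897, 0.2653, 0.173 ]), array([0.537, 0.241, 0.173]))
```

>>> arm_command(
  series=[0, 0, 0, 40, -0.4, 0, 0, 0, 30, 0, 0, 0, 0, 20, 0, 0, 0, 0, 8, 0, 0, 0, 0, 0, 0],
)

```text
clock: 6.82
ee_pos: [0.5174, 0.2295, 0.0502]
orientation: [0.246, 0.969, -0.001, 0.01]
contact_force: [0.2, 0.6, -2.0]
finger_gap: 0.0397
```

>>> arm_command(
  series=[0, 0, 0, 11, 0, 0, 0, 0, 5, 0, 0, 0, 0, 0, 0],
)

```text
clock: 7.2
ee_pos: [0.5193, 0.2297, 0.0354]
orientation: [0.246, 0.969, 0.0, 0.012]
contact_force: [0.3, 0.6, -1.8]
finger_gap: 0.0395
```

>>> arm_command(
  series=[0, 0, 0, 3, 0, 0, 0, 0, 2, 0],
)

```text
clock: 7.45
ee_pos: [0.5203, 0.2299, 0.032]
orientation: [0.246, 0.969, 0.0, 0.012]
contact_force: [-4.7, -1.3, 11.5]
finger_gap: 0.0395
```

>>> arm_command(
  series=[0, -2, 4, 0, 0, 0, -1, 4, 0, 0, 0, 0, 0, 0, 0],
)

```text
clock: 7.82
ee_pos: [0.5276, 0.236, 0.0325]
orientation: [0.246, 0.969, 0.001, 0.013]
contact_force: [-0.0, 0.1, -2.6]
finger_gap: 0.0395
```

>>> arm_command(
  series=[0, 0, 2, 2, 0, 0, 0, 1.5, 1.5, 0],
)

```text
clock: 8.07
ee_pos: [0.5302, 0.2386, 0.032]
orientation: [0.245, 0.969, -0.001, 0.013]
contact_force: [-2.8, -1.9, 8.9]
finger_gap: 0.0397
```

>>> arm_command(
  series=[0, 0, 1.5, 1, 0, 0, 0, 1.5, 1, 0],
)

```text
clock: 8.32
ee_pos: [0.5312, 0.2395, 0.032]
orientation: [0.244, 0.97, -0.004, 0.011]
contact_force: [-6.7, -9.0, 10.3]
finger_gap: 0.0399
```

>>> arm_command(
  series=[0, -1.5, 1.2, 1, 0, 0, -1.5, 1.2, 1, 0],
)

```text
clock: 8.57
ee_pos: [0.5316, 0.2394, 0.0321]
orientation: [0.244, 0.97, -0.007, 0.006]
contact_force: [-10.8, -3.3, 13.9]
finger_gap: 0.0401
```

```bash
python3 - <<'E'
from h import *
import pickle
from scipy.spatial.transform import Rotation as Ro
i,p,D=grab("wrist");j,P,E=grab("side");s=bot.get_state();pickle.dump((i,p,D,s,j,P,E),open("w3.pkl","wb"))
R=Ro.from_quat(s["orientation"]).as_matrix();print(s["ee_pos"],R.round(4),"F",s["contact_force"],s["wrist_torque"])
u,v=px(j,np.array([.53,.24,.03]));u,v=int(u),int(v);print(u,v)
a=cv2.resize(p[60:260,190:440],(500,400),interpolation=cv2.INTER_CUBIC)
b=cv2.resize(P[v-60:v+60,max(u-45,0):u+45],(300,400),interpolation=cv2.INTER_CUBIC)
cv2.imwrite("pics/w3.png",np.hstack([a,b]))
E
```

```text
[0.53163726 0.23934438 0.03208944] [[-0.881   0.4731  0.0094]
 [ 0.4729  0.881  -0.0164]
 [-0.016  -0.01   -0.9998]] F [-9.89958038 -4.1455303  13.13086149] [-7.10178335e-01  1.88233344e+00  1.41388580e-03]
274 181
```

View pics/w3.png

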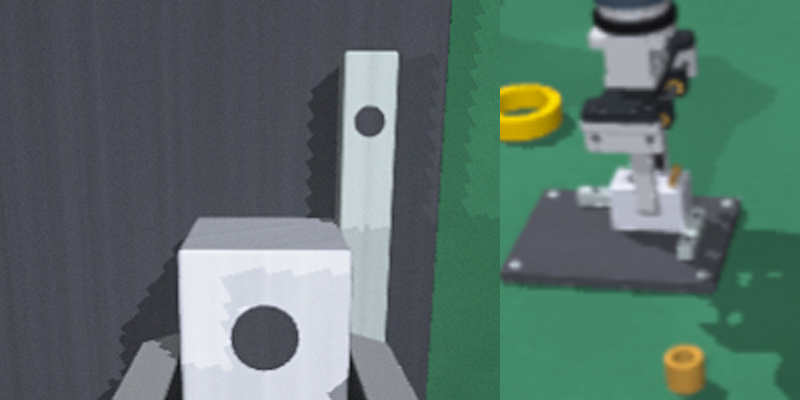

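The wrist crop shows the housing beside the side stop: far top edge (180,250)–(350,250), bar free end at (342,52). The side view shows it standing flat on the plate near the corner. Next I'll measure the gaps.

```bash
python3 - <<'E'
import pickle
from h import *
i,p,D,s,j,P,E=pickle.load(open("w3.pkl","rb"))
c=lambda x,y:(190+x/2-.25,60+y/2-.25)
yaw=np.radians(-28.6);ex=np.array([np.cos(yaw),np.sin(yaw)]);ey=np.array([-ex[1],ex[0]])
b=w(i,*c(343,52),z=.026)[:2]
for n,q,z in[("bar mid face",(339,215),.026),("bar end R",(398,52),.026),("top far R",(350,250),.057),("top far L",(180,250),.057),("bot far L",(198,218),.012),("bot far R",(335,218),.012)]:
    X=w(i,*c(*q),z=z)[:2]-b;print(n,"along/across from bar end",(X@ex*1e3).round(1),(X@ey*1e3).round(1))
u,v=px(j,np.array([.53,.24,.03]));u,v=int(u),int(v)
b=cv2.resize(P[v-25:v+30,u-40:u+45],(800,518),interpolation=cv2.INTER_CUBIC);cv2.imwrite("pics/s3.png",b)
E
```

```text
bar mid face along/across from bar end 41.9 0.3
bar end R along/across from bar end -0.1 14.0
top far R along/across from bar end 44.8 0.0
top far L along/across from bar end 45.1 -38.5
bot far L along/across from bar end 45.4 -39.1
bot far R along/across from bar end 45.0 0.6
```

View pics/s3.png

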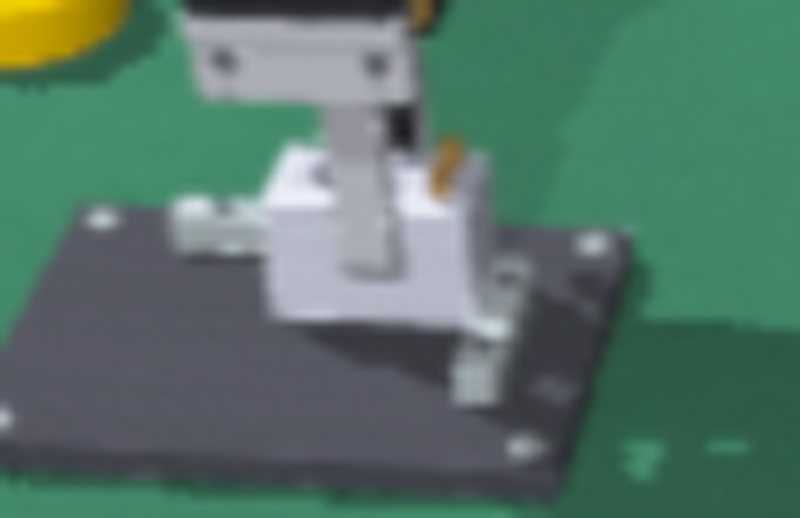

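The side is flush (across 0.0–0.6 mm), but the end still seems about 2 mm short (45 against 47.5 mm). I'll push further along +x.

>>> arm_command(
  series=[0, -2.5, 0.7, 1, 0, 0, -2.5, 0.7, 1, 0],
)

```text
clock: 8.93
ee_pos: [0.5338, 0.2382, 0.0322]
orientation: [0.243, 0.97, -0.009, 0.003]
contact_force: [-12.7, 0.3, 13.1]
finger_gap: 0.0398
```

>>> arm_command(
  series=[0, -2, 1, 1.2, 0, 0, -2, 1, 1.2, 0],
)

```text
clock: 9.18
ee_pos: [0.534, 0.2382, 0.0325]
orientation: [0.243, 0.97, -0.011, -0.003]
contact_force: [-13.8, -2.9, 15.8]
finger_gap: 0.0394
```

>>> arm_command(
  series=[0, 0, 0, 3, 0, 0, 0, 0, 3, 0],
)

```text
clock: 9.43
ee_pos: [0.5339, 0.2382, 0.0324]
orientation: [0.243, 0.97, -0.013, -0.005]
contact_force: [-10.9, -5.3, 19.5]
finger_gap: 0.0394
```

```bash
cat > st.py <<'E'
from h import *
from scipy.spatial.transform import Rotation as Ro
s=bot.get_state();R=Ro.from_quat(s["orientation"]).as_matrix()
print("pos",s["ee_pos"]*1e3,"z-row",R[2].round(4),"yaw",np.degrees(np.arctan2(R[1,0],R[0,0]))-180,"F tool",(R.T@s["contact_force"]).round(1),"M tool",(R.T@s["wrist_torque"]).round(2))
E
python3 st.py
```

```text
pos [533.91454255 238.21146577  32.37316521] z-row [ 0.0027 -0.0268 -0.9996] yaw -28.126408111087613 F tool [  7.1 -10.3 -19.2] M tool [1.34 1.16 0.12]
```

```bash
cat > flat.py <<'E'
from h import *
import pickle
from scipy.spatial.transform import Rotation as Ro
yaw=np.radians(-28.6);ex=np.array([np.cos(yaw),np.sin(yaw),0]);ey=np.array([-ex[1],ex[0],0])
def fit(i,D,u0,u1,v0,v1):
    q=np.array([w(i,u,v,D=D) for v in range(v0,v1,2) for u in range(u0,u1,2) if D[v,u]>0])
    A=np.c_[q@ex,q@ey,np.ones(len(q))];A[:,:2]-=A[:,:2].mean(0)
    k=np.ones(len(q),bool)
    for _ in range(4):
        c=np.linalg.lstsq(A[k],q[k,2],rcond=None)[0];r=q[:,2]-A@c;k=abs(r)<2.5*r[k].std()
    return "slope x,y deg",np.degrees(c[:2]).round(2),"z",(c[2]*1e3).round(2),"rms",(r[k].std()*1e3).round(2),k.sum()
if __name__=="__main__":
    i,p,D=grab("wrist");s=bot.get_state();pickle.dump((i,p,D,s),open("wf.pkl","wb"))
    print("top",fit(i,D,286,360,190,270));print("plate",fit(i,D,240,340,40,150))
E
python3 flat.py; python3 - <<'E'
import pickle;from flat import *
i,p,D,s,j,P,E=pickle.load(open("w3.pkl","rb"));print("before: top",fit(i,D,286,360,190,260),"plate",fit(i,D,240,340,40,150))
E
python3 st.py
```

```text
top ('slope x,y deg', array([-0.81, -1.46]), 'z', np.float64(58.35), 'rms', np.float64(0.59), np.int64(1451))
plate ('slope x,y deg', array([-0.05, -0.11]), 'z', np.float64(12.55), 'rms', np.float64(0.63), np.int64(2691))
before: top ('slope x,y deg', array([-0.04, -0.7 ]), 'z', np.float64(57.82), 'rms', np.float64(0.58), np.int64(1263)) plate ('slope x,y deg', array([-0.07, -0.04]), 'z', np.float64(12.57), 'rms', np.float64(0.63), np.int64(2700))
pos [533.9068211  238.2176282   32.36908799] z-row [ 0.0028 -0.0268 -0.9996] yaw -28.125375508164296 F tool [  8.4  -9.1 -19.3] M tool [1.33 1.14 0.09]
```

The depth fit shows the block tipped about 0.8° in x and 1.4° in y: the lateral push is turning the wrist. I'll back off while pressing down to level it, then push again more gently.

>>> arm_command(
  series=[0, 1.5, -2.5, 1.5, 0, 0, 1.5, -2.5, 2.5, 0, 0, 1, -2.5, 3, 0],
  grip_force=50,
)

```text
clock: 9.85
ee_pos: [0.5324, 0.2368, 0.032]
orientation: [0.243, 0.97, -0.008, 0.001]
contact_force: [-4.5, 4.1, 15.7]
finger_gap: 0.0394
```

```bash
python3 st.py
```

```text
pos [532.38532082 236.79015236  32.02274324] z-row [-0.0056 -0.0142 -0.9999] yaw -28.139190080484923 F tool [  5.8   1.2 -15.8] M tool [-0.54  0.79 -0.12]
```

>>> arm_command(
  series=[0, 2.5, -2, 2.5, 0, 0, 2.5, -2, 2.5, 0, 0, 2, -2, 2.5, 0],
)

```text
clock: 10.22
ee_pos: [0.5322, 0.2367, 0.0319]
orientation: [0.243, 0.97, -0.003, 0.01]
contact_force: [0.4, 0.7, 10.8]
finger_gap: 0.0397
```

```bash
python3 st.py
```

```text
pos [532.18192216 236.68786988  31.87458891] z-row [-2.100e-02 -8.000e-04 -9.998e-01] yaw -28.156123889298357 F tool [ -0.3   0.8 -10.8] M tool [-0.15  0.39 -0.02]
```

>>> arm_command(
  series=[0, -1.5, 1.5, 2, 0, 0, -1.5, 1.5, 2, 0],
)

```text
clock: 10.48
ee_pos: [0.5335, 0.2375, 0.0318]
orientation: [0.243, 0.97, -0.006, 0.005]
contact_force: [-17.2, -5.0, 26.0]
finger_gap: 0.0395
```

```bash
python3 st.py
```

```text
pos [533.47889103 237.45665631  31.83313649] z-row [-0.0124 -0.0086 -0.9999] yaw -28.178182004994284 F tool [ 12.5 -12.8 -26. ] M tool [2.09 2.23 0.25]
```

```bash
python3 flat.py; python3 st.py; python3 - <<'E'
import pickle;from h import *
i,p,D,s=pickle.load(open("wf.pkl","rb"))
cv2.imwrite("pics/w4.png",cv2.resize(p[75:275,270:390],(480,600)[0:2] if 0 else (360,600),interpolation=cv2.INTER_CUBIC))
E
```

```text
top ('slope x,y deg', array([-0.03, -0.45]), 'z', np.float64(57.69), 'rms', np.float64(0.58), np.int64(1445))
plate ('slope x,y deg', array([-0.07, -0.03]), 'z', np.float64(12.57), 'rms', np.float64(0.64), np.int64(2683))
pos [533.52418294 237.51707053  31.86137266] z-row [-0.0122 -0.0085 -0.9999] yaw -28.189923231946977 F tool [ 12.1 -10.8 -23.7] M tool [1.92 2.04 0.21]
```

View pics/w4.png

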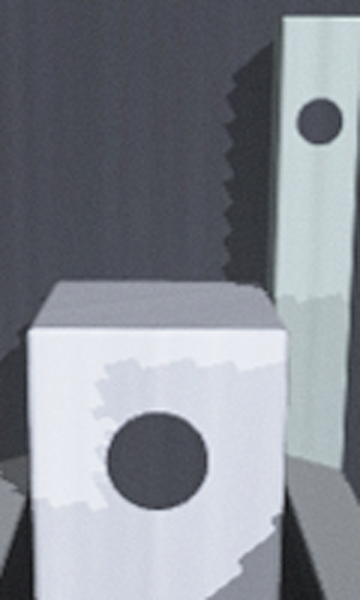

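The housing lies along the side bar: bottom far corner at about (272,284), bar end (283,17). Now the gap measurement.

```bash
python3 - <<'E'
import pickle
from flat import *
i,p,D,s=pickle.load(open("wf.pkl","rb"))
c=lambda x,y:(270+x/3-.33,75+y/3-.33)
b=w(i,*c(283,17),z=.026)
for n,q,z in[("bar face",(277,260),.026),("top far R",(287,328),.057),("top far L",(29,328),.057),("bot far L",(60,283),.012),("bot far R",(270,284),.012)]:
    X=w(i,*c(*q),z=z)-b;print(n,(X@ex*1e3).round(1),(X@ey*1e3).round(1))
E
```

```text
bar face 41.3 0.4
top far R 47.2 -1.0
top far L 47.6 -40.0
bot far L 48.1 -39.8
bot far R 48.0 0.8
```

>>> arm_command(
  series=[0, -0.5, 1.2, 2, 0],
)

```text
clock: 10.65
ee_pos: [0.5336, 0.2378, 0.032]
orientation: [0.244, 0.97, -0.007, 0.003]
contact_force: [-9.5, -3.6, 17.4]
finger_gap: 0.0394
```

```bash
python3 st.py
```

```text
pos [533.59997262 237.79654552  31.97576718] z-row [-0.0098 -0.0122 -0.9999] yaw -28.19202044079509 F tool [  6.5  -7.9 -17.3] M tool [1.51 0.97 0.17]
```

>>> arm_command(
  series=[0, 1.5, -2.5, 2, 0, 0, 1.2, -2.5, 2.5, 0, 0, 1.2, -2, 2.5, 0],
)

```text
clock: 11.02
ee_pos: [0.5329, 0.2368, 0.0319]
orientation: [0.244, 0.97, -0.002, 0.009]
contact_force: [-1.4, 1.5, 12.6]
finger_gap: 0.0398
```

```bash
python3 st.py
```

```text
pos [532.94219285 236.83061654  31.8531105 ] z-row [-1.830e-02  8.000e-04 -9.998e-01] yaw -28.26099049982392 F tool [  1.7   0.7 -12.7] M tool [ 0.02  0.66 -0.06]
```

>>> arm_command(
  series=[0, 0, -2, 2.5, 0],
)

```text
clock: 11.15
ee_pos: [0.5331, 0.2366, 0.0319]
orientation: [0.244, 0.97, -0.0, 0.009]
contact_force: [-6.8, 4.8, 15.3]
finger_gap: 0.0395
```

```bash
python3 st.py
```

```text
pos [533.06630699 236.62145156  31.87455269] z-row [-0.0181  0.0041 -0.9998] yaw -28.304026135697143 F tool [  8.    1.1 -15.5] M tool [0.   1.73 0.05]
```

>>> arm_command(
  series=[0, -0.3, 2.2, 1.2, 0, 0, -1, 1.3, 1.8, 0],
)

```text
clock: 11.4
ee_pos: [0.5338, 0.2381, 0.0318]
orientation: [0.244, 0.97, -0.003, 0.006]
contact_force: [-15.0, -4.8, 24.5]
finger_gap: 0.0393
```

```bash
python3 st.py
```

```text
pos [533.7720402  238.07515236  31.81409362] z-row [-0.0129 -0.0036 -0.9999] yaw -28.236567511331344 F tool [ 10.7 -11.4 -24.6] M tool [2.16 1.79 0.08]
```

```bash
python3 flat.py; python3 st.py; python3 - <<'E'
import pickle;from h import *
i,p,D,s=pickle.load(open("wf.pkl","rb"))
j,P,E=grab("side")
a=cv2.resize(p[75:275,270:390],(360,600),interpolation=cv2.INTER_CUBIC)
u,v=px(j,np.array([.53,.24,.03]));u,v=int(u),int(v)
b=cv2.resize(P[v-30:v+30,u-22:u+22],(440,600),interpolation=cv2.INTER_CUBIC)
cv2.imwrite("pics/w5.png",np.hstack([a,b]))
E
```

```text
top ('slope x,y deg', array([-0.02, -0.03]), 'z', np.float64(57.62), 'rms', np.float64(0.59), np.int64(1443))
plate ('slope x,y deg', array([-0.1 , -0.05]), 'z', np.float64(12.58), 'rms', np.float64(0.64), np.int64(2700))
pos [533.75702961 238.07380999  31.80239453] z-row [-0.0127 -0.0037 -0.9999] yaw -28.236778136665606 F tool [  9.  -10.4 -20.4] M tool [1.89 1.49 0.06]
```

View pics/w5.png

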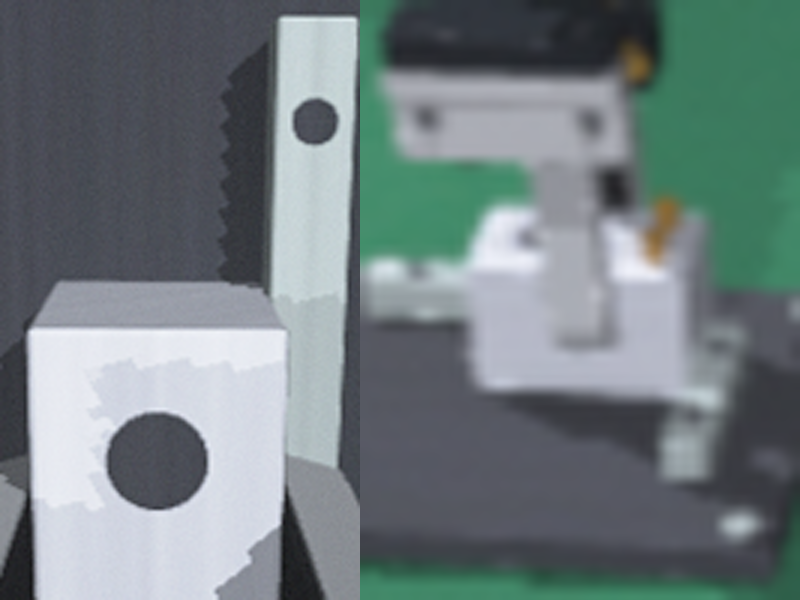

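The housing now lies flat (top slopes within 0.1° of the plate, 45.0 mm above it). The bar now touches the housing's side edge, and the pin end meets the end stop. The push holds steady at about 9 N and 10 N. Handing in.

```bash
python3 -c "
from rig import bot
print(bot.hand_in())"; python3 st.py
```

```text
the job is handed in; nothing more can be done
None
the job is handed in; nothing more can be done
```

I took the aluminium housing out of the tray and seated it in the nest corner with its pins up at the end-stop side. I handed the job in still gripping it and pushing it against both stops, about 12 s into the 51 s allowed.

- **Flat:** the housing's top is level with the plate to within 0.1° and stands 45.0 mm above it.
- **End stop:** an earlier picture put the far end at its seated distance (47.2–48.1 mm from the bar's free end, against 47.5). The arm was at the same position along that direction at the end.
- **Side stop:** the flush fit rests on the arm returning to the position of first contact, the steady push and the last picture. I did not repeat the gap measurement, and at the previous seating it was only good to about 1 mm.
- **Forces:** the arm held a steady push of about 9 N on the end stop side and 10 N on the side stop side, with 20 N down. The highest readings were about 13 N sideways and 26 N down.

**Failed check:** on the first seating the pushing tipped the housing by up to 1.4°. I backed off and pushed again twice until it was level. The other things on the bench were not touched in any move I made, but I took no final overview picture to confirm that.

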